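# Light a bearing ball for inspection

## Robot

A 6-joint arm with a two-finger parallel gripper is mounted at the origin on a cart in front of the work surface, level with it; the furniture and walls round the work are solid. World frame = base frame: x ahead of the robot, y to its left, z up, the work surface at z = 0. Lengths are in m, angles in rad, forces in N, time in s.
With the tool pointing down it reaches from about 0.3 to 0.775 m from the base axis. Payload 14.6 kg.
Tool frame: the origin (TCP) lies at the very end of the fingers, on their centre line; the grasp point (between the pads) lies 19 mm behind it (tcp_to_grasp is the distance from the TCP to the grasp point, in m); z points along the fingers, y is the line along which they close (so a half turn about z gives the same grasp; the last joint's range is limited). The gripper opens to 94 mm and grips with 3 to 60 N. Pads are 16 mm wide; open, the fingers measure 119 mm over their backs; the gripper's body (75 mm by 177 mm) begins 78 mm behind the grasp point.
Start: joints at [1.045, 0.3, 1.521, -0, 1.321, -0.067], TCP at [0.244, 0.493, 0.205] pointing down, gripper open.
Joint ranges: [-3.03, 3.03], [-0.79, 2.21], [0.23, 2.52], [-1.04, 4.18], [0, 3.07], [-2.55, 2.55]. Speed limits (rad/s): [2.22, 2.22, 2.57, 3.14, 3.14, 3.14].

## Interface

Orientations are given as a unit quaternion [x, y, z, w].
In Python, from cell import read_state, capture, job_done, tcp_to_grasp gives the robot as it stands. The module is installed in compiled form; this text tells all that it offers.
- The arm moves only by the tool arm_command, never from a script. Its argument "series" is a list of rows, each an object of numbers: "tx", "ty", "tz": the shift along the tool's x, y, z each as a share of 30 cm, from -1 to 1; "ax", "ay", "az": the turn, a rotation vector about the tool's x, y, z each as a share of 0.1 rad, from -1 to 1. A call has 1 to 12 rows; each row shifts and turns the commanded pose from where the row before left it, along the tool's axes as they then stand; what a row does not reach is not made up. A row lasts 1/10 s, in which the tool goes at most 50 mm and 8.59 degrees, less where a joint would pass 70% of its speed; a pose out of reach is approached as far as the arm can. A call with a number of a shift or a turn outside -1 to 1 is refused whole. A call with a gripper value outside its range is refused whole. "claw" is the closure, from 0 (fully open) to 1 (shut), set as the call begins (left out, the last holds). The fingers move at their own pace and stop on an object; the grip force is fixed at half the most. Time passes only in rows, so rows that do not move let the fingers close. It gives the time, the measured TCP pose, the force, the opening and the grip force at its end, in the units of the state.
- read_state(): the state, without advancing time (a new reading comes with each control period).
- capture(name): name is "scene" or "top"; returns a dict with "img" (400x640x3 uint8, red, green, blue), "depth" (400x640 float32, m along the optical axis (not along the pixel's ray), 0 where there is no reading), "fovy" (degrees; the focal length in pixels is half the picture's height over the tangent of half this angle, whatever the lens; pixels are square), "cx", "cy" (the principal point, pixels), "cam_to_world" (4x4, takes a point from camera to world coordinates). Camera axes: x right, y down, z forward; pixel columns grow to the right and rows downward; lengths in m; the calibration is good to about 2 mm. A picture is of the moment at which its call begins.
- job_done(): hands the job in; it is judged then, once.
The state is a dict: "t": time; "qpos": joint angles; "qd": joint speeds; "tau": joint torques, N m; "tool_pos": TCP position; "tcp_rot": TCP orientation; "wrist_force": force on the tool from outside, world axes, zero at the start; "moment": the same for the moment, N m; "gripper_width": opening from 0.0 (shut) to 1.0 (fully open); "gripper_force": force on a finger pad.
Only numpy, scipy, OpenCV 4.12 (cv2) and the standard library are available. Lean on these libraries where they do the work, as an engineer would, in place of code of your own. Each camera call takes 0.05 s, during which the arm holds its last target. There are 200 camera calls.

## Task

Set up the inspection of the bearing ball: take the stick lamp off its sloping rest, stand it upright on its foot in the cup of the stand and let go of it. Then lift the dish by its handle straight up off its round rest until the ball is at the height of the lamp's white tube, and turn it a quarter turn so that the gap in its wall faces the lamp, keeping the dish level and the loose ball in its middle all the time. Finish while still holding the dish there, level and still, above its rest and touching nothing else; leave the other things on the bench alone.

Things in the scene. Friction and masses are not known exactly. Their poses are not given: they have to be found in the camera images.
- stand: Fixed inspection stand: dark steel base plate 100 (x) x 270 (y) x 8 mm. Origin: centre of the plate's underside, on the bench; z up. It carries the cup at its local y = -80 mm and the round dish rest at local y = +80 mm, so the cup and the rest are 160 mm apart. A bench vice, less than 200 mm high, stands between it and the lamp rest.
- cup_floor (a point): Centre of the inner floor of the stand's round cup, 12 mm above the bench. Cup: bore 26 mm, widening over its last 13 mm to a mouth of 36 mm, wall 4 mm, rim 63 mm above the bench (51 mm deep inside).
- cup_mouth (a point): Centre of the cup's mouth, 63 mm above the bench, straight above cup_floor.
- rest_top (a point): Centre of the top of the round dish rest (steel disc, 60 mm across), 24 mm above the bench. The dish stands on it at the start.
- lamp_rest: Fixed sloping rest, base 130 x 70 x 8 mm. Origin: centre of its underside, on the bench; z up. The lamp lies in its open trough, leaning 40 deg from upright, top towards local +x, foot at local (-45, 0, 23) mm. The trough (29 mm wide, lower than the lamp's back) holds the lamp's lower 95 mm; the upper 65 mm is free on all sides. The lamp lifts straight up out of it.
- lamp: Stick lamp: round rod 16 mm across, 160 mm long, 0.06-0.13 kg: aluminium lower body, white light tube 66 to 150 mm from the foot, aluminium cap. Origin: centre of its foot end; z along the lamp to its top. It can be gripped about 125 mm from the foot, fingers down, closing along the rest's y; turning the hand 40 deg then brings it upright. In the cup it is loose, leaning up to 10 deg.
- dish: Shallow round aluminium dish, 108 mm across, wall 28 mm high, with an arched handle over it and a loose ball in it; 0.18-0.29 kg. Origin: centre of its underside; z up. The wall has one gap, 68 deg wide, towards local +x; handle uprights at local y = +-55 mm. At the start the gap is about a quarter turn from facing the cup; clockwise from above brings it there. Bowl slope 5 deg to the middle.
- dish_grip (a point): Centre of the dish's black handle grip: block 14 mm thick (dish x) x 50 mm long (dish y) x 26 mm high, 88 mm straight above the dish's origin; grip it from above, closing along the dish's x. Turns with the dish.
- dish_middle (a point): Where the ball's centre is when it lies in the middle of the dish: 18 mm above the dish's origin, on its axis.
- ball_center (a point): Centre of the loose steel bearing ball, 24 mm across, 0.056 kg, in the dish.
- oil_can: Bystander, loose: grey oil can with a long thin spout, 66 x 89 x 159 mm. Origin: centre of its underside.
- tin: Bystander, loose: round open tin of nuts, 80 mm across, 33 mm high. Origin: centre of its underside.
- block: Bystander, loose: squared steel block 40 x 50 x 30 mm. Origin: centre of its underside.
Not all that is in view belongs to the job. Of the things like the lamp, leave any that is blue or purple; of the rest the smaller one is meant.

How it is judged:
On the way, in this order (a step that is already met when the one before it is completed fails the run):
1. the lamp stands upright in the cup on its foot and is let go (horizontal distance between lamp and cup_floor below 0.012 m and distance between lamp and cup_floor below 0.015 m and angle between lamp's own z axis and vertical below 0.25 rad and contact force between the fingers and lamp below 0.1 N and linear speed of lamp below 0.03 m/s), for 0.3 s.
2. the dish is lifted by the hand clear of its rest (z of dish in the frame of stand above 0.04 m and contact force between the fingers and dish above 0.5 N), for 0.2 s.
At the end, for the whole second after the job is handed in: Lamp stands let go in the cup (foot within 12 mm, upright within 0.25 rad). Fingers hold the dish, touching nothing else: level within 0.1 rad, still, within 35 mm of its rest's axis, ball 75-165 mm above the bench and within 12 mm of the dish's middle, gap facing the cup within 42 mm (horizontal distance between lamp and cup_floor below 0.012 m and distance between lamp and cup_floor below 0.015 m and angle between lamp's own z axis and vertical below 0.25 rad and contact force between each of the arm, the fingers and lamp below 0.1 N and contact force between the fingers and dish above 0.5 N and contact force between dish and stand below 0.05 N and contact force between dish and lamp below 0.05 N and angle between dish's own z axis and vertical below 0.1 rad and horizontal distance between dish and rest_top below 0.035 m and height (world z) of ball_center between 0.075 and 0.165 m and x of cup_floor in the frame of dish above 0.1 m and y of cup_floor in the frame of dish between -0.042 and 0.042 m and distance between ball_center and dish_middle below 0.012 m and linear speed of dish below 0.02 m/s and angular speed of dish below 0.15 rad/s); the arm keeps its last pose, push and grip.
It fails at once if the ball strays more than 25 mm from the middle of the dish (distance between ball_center and dish_middle above 0.025 m).
It fails at once if the dish is tipped by more than 0.2 rad (angle between dish's own z axis and vertical above 0.2 rad).
It fails at once if a bystander (oil can, tin, block) is moved by more than 30 mm (distance of any of oil_can, tin, block from where it was at the start of the episode above 0.03 m).
It also fails if it takes over 64 s, if anything falls off the work surface, if the arm or the gripper's body presses on something with over 40 N, if the wrist force passes 120 N, or if a joint passes its speed limit or range.

## Working session

There is one attempt and no reset: what is moved stays moved. The work goes in short steps, Python scripts to look and compute and a tool call to move; the robot and the scene stay as the last step left them, time stands still between calls to the robot, and variables do not carry over. Pictures are saved under pics/ and viewed, at most 10 in all, crops included, and the job is handed in when it is done.

Besides the shell and the picture viewer there is one more tool, called after "Request:" by a JSON object that holds its "fn" and its "kwargs". arm_command: Moves the arm, as the interface text tells. Shift numbers are shares of 30 cm and turn numbers shares of 0.1 rad, none past 1 either way. Its arguments: {"type":"object","properties":{"series":{"type":"array"},"claw":{"type":"number"}},"required":["series"]}

```bash
mkdir -p pics
cat > h.py <<'E'
import numpy as np, cv2
from cell import read_state, capture, job_done, tcp_to_grasp
from scipy.spatial.transform import Rotation as R
def cloud(c):
    h,w=c['depth'].shape; f=h/2/np.tan(np.radians(c['fovy'])/2)
    v,u=np.mgrid[:h,:w]; d=c['depth']
    p=np.stack([(u-c['cx'])/f*d,(v-c['cy'])/f*d,d],-1)
    M=np.array(c['cam_to_world']); return p@M[:3,:3].T+M[:3,3]
def save(c,n): cv2.imwrite(f'pics/{n}.png',c['img'][:,:,::-1])
E
python3 - <<'E'
from h import *
for n in('scene','top'):
    c=capture(n); save(c,n+'0'); np.savez(n+'0.npz',P=cloud(c),img=c['img'],M=c['cam_to_world'])
    print(n,c['fovy'],c['cx'],c['cy'],np.round(c['cam_to_world'],3).tolist())
print(read_state(),tcp_to_grasp)
E
```

```text
scene 56.27840720637489 314.8766720965215 208.8504496041023 [[0.877, -0.313, 0.363, 0.016], [-0.48, -0.589, 0.651, -1.184], [0.01, -0.745, -0.667, 1.067], [0.0, 0.0, 0.0, 1.0]]
top 45.74351483616215 327.7492352315187 201.72489171977614 [[0.01, -0.991, 0.13, 0.288], [-0.999, -0.004, 0.048, -0.313], [-0.047, -0.131, -0.99, 1.852], [0.0, 0.0, 0.0, 1.0]]
{'t': 0.1, 'qpos': array([ 1.04539525e+00,  3.00416065e-01,  1.52147541e+00, -7.66854733e-06,
        1.32070201e+00, -6.66069702e-02]), 'qd': array([-1.21039937e-03, -8.78080153e-04, -2.39367438e-03, -5.58630786e-05,
       -8.78919160e-04,  6.78377532e-04]), 'tau': array([ 1.40929274e-04, -5.32643723e+01, -3.53286695e+01,  7.08794896e-02,
        2.34754389e-02, -9.21180367e-05]), 'tool_pos': array([0.24347501, 0.49292961, 0.20496122]), 'tcp_rot': array([ 2.27389459e-01,  9.73803771e-01, -4.79735755e-04, -1.42418391e-04]), 'wrist_force': array([-0.4122146 , -0.43466503,  0.37495291]), 'moment': array([ 0.05392989, -0.02649452, -0.0011873 ]), 'gripper_force': 0.0, 'gripper_width': 1.0005762835973915} 0.0188
```

View pics/scene0.png

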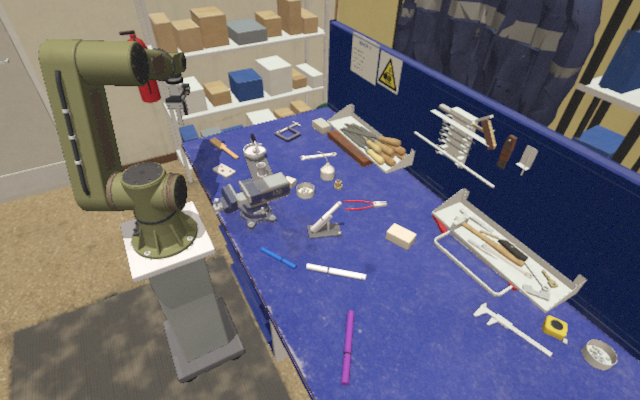

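View pics/top0.png

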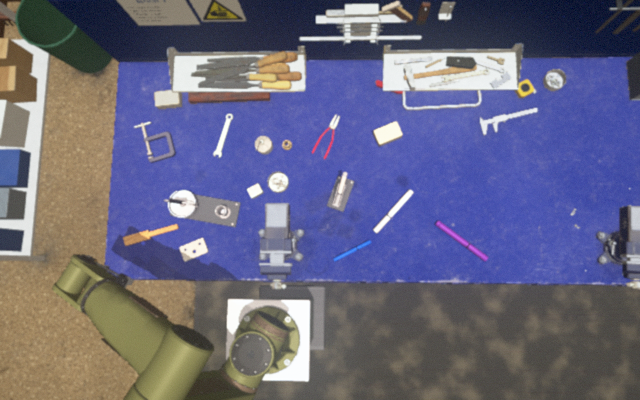

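The scene view shows the vice at (255,195), the sloping rest with a white lamp at (325,220), and the dish at (257,155). In the top view the dish is at (183,204), the cup at (222,210) and the rest with the lamp at (341,190).
Lamp candidates in the top view are the small white one in the rest (341,190), a larger white one lying at (393,212), a blue one at (353,250) and a purple one at (461,240). The one in the rest fits, because it is neither blue nor purple and is the smaller white one. I'll confirm it in a crop.

Run:
```python
from h import *
t=np.load('top0.npz'); s=np.load('scene0.npz')
a=cv2.resize(t['img'][165:240,155:255],(800,600),interpolation=cv2.INTER_CUBIC)[:,:,::-1]
b=cv2.resize(s['img'][190:245,295:375],(400,275),interpolation=cv2.INTER_CUBIC)[:,:,::-1]
c=cv2.resize(t['img'][165:220,310:390],(400,275),interpolation=cv2.INTER_CUBIC)[:,:,::-1]
d=cv2.resize(s['img'][130:190,220:300],(400,300),interpolation=cv2.INTER_CUBIC)[:,:,::-1]
a=cv2.resize(t['img'][170:230,160:240],(400,300),interpolation=cv2.INTER_CUBIC)[:,:,::-1]
cv2.imwrite('pics/crop1.png',np.vstack([np.hstack([b,c]),np.hstack([d,a])]))
P=t['P']
for n,(u,v) in dict(dish=(183,204),cup=(222,210),rest=(341,190),lamptop=(346,176),lampfoot=(336,203),white2=(393,212),vice=(277,240),oil=(388,132)).items(): print(n,P[v,u].round(3))
# vice extents, tall things
for nm,Q in(('top',P),('scene',s['P'])):
  q=Q.reshape(-1,3); 
  for lo,hi in((.03,.06),(.06,.1),(.1,.15),(.15,.2)):
    m=(q[:,2]>lo)&(q[:,2]<hi)&(q[:,0]>.2)&(q[:,0]<.6)&(q[:,1]>-.4)&(q[:,1]<.45)
    k=np.floor(q[m][:,:2]/.04).astype(int); uu,cc=np.unique(k,axis=0,return_counts=True)
    print(nm,lo,[(round(x*.04,2),round(y*.04,2),int(c)) for (x,y),c in zip(uu,cc) if c>3])
```

```text
dish [0.514 0.336 0.056]
cup [0.497 0.196 0.005]
rest [ 0.565 -0.277  0.087]
lamptop [ 0.637 -0.295 -0.009]
lampfoot [ 0.522 -0.257  0.037]
white2 [ 0.49  -0.477  0.022]
vice [ 0.373 -0.048  0.147]
oil [ 0.8   -0.458  0.05 ]
top 0.03 [(np.float64(0.2), np.float64(-0.04), 4), (np.float64(0.32), np.float64(-0.12), 10), (np.float64(0.32), np.float64(-0.08), 7), (np.float64(0.36), np.float64(-0.12), 29), (np.float64(0.44), np.float64(0.16), 8), (np.float64(0.44), np.float64(0.28), 8), (np.float64(0.44), np.float64(0.32), 28), (np.float64(0.44), np.float64(0.36), 13), (np.float64(0.48), np.float64(-0.28), 7), (np.float64(0.48), np.float64(0.16), 22), (np.float64(0.48), np.float64(0.2), 9), (np.float64(0.48), np.float64(0.28), 54), (np.float64(0.48), np.float64(0.32), 72), (np.float64(0.48), np.float64(0.36), 86), (np.float64(0.52), np.float64(-0.28), 60), (np.float64(0.52), np.float64(0.04), 14), (np.float64(0.52), np.float64(0.28), 48), (np.float64(0.52), np.float64(0.32), 68), (np.float64(0.52), np.float64(0.36), 58), (np.float64(0.56), np.float64(0.0), 4), (np.float64(0.56), np.float64
[... 5347 characters left out ...]
4(0.0), 10), (np.float64(0.4), np.float64(-0.12), 75), (np.float64(0.4), np.float64(-0.08), 67), (np.float64(0.4), np.float64(-0.04), 57), (np.float64(0.44), np.float64(-0.12), 77), (np.float64(0.44), np.float64(-0.08), 67), (np.float64(0.44), np.float64(-0.04), 50), (np.float64(0.48), np.float64(-0.12), 55), (np.float64(0.48), np.float64(-0.08), 39), (np.float64(0.48), np.float64(-0.04), 32), (np.float64(0.48), np.float64(0.28), 16), (np.float64(0.48), np.float64(0.32), 19), (np.float64(0.48), np.float64(0.36), 4), (np.float64(0.56), np.float64(-0.32), 35), (np.float64(0.56), np.float64(-0.28), 5)]
scene 0.15 [(np.float64(0.2), np.float64(-0.12), 8), (np.float64(0.2), np.float64(-0.08), 7)]
```

View pics/crop1.png

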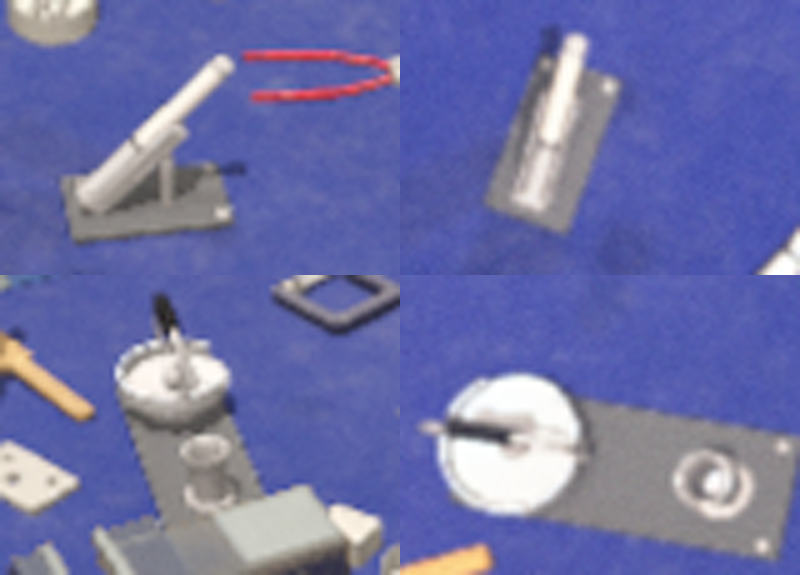

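The crop confirms it: the small white lamp leans in the grey rest, with its top towards +x in the world. The dish handle lies along the stand's axis and the cup is at the stand's right end. Next I'll measure all of these.

Run:
```python
from h import *
from scipy.spatial import ConvexHull
for nm in('top','scene'):
    d=np.load(nm+'0.npz'); P=d['P']; hsv=cv2.cvtColor(d['img'],cv2.COLOR_RGB2HSV).astype(int)
    cam=d['M'][:3,3]
    def onz(m,z): # rays to plane
        p=P[m]; k=(z-cam[2])/(p[:,2]-cam[2]); return cam+(p-cam)*k[:,None]
    x,y,z=P[...,0],P[...,1],P[...,2]; ns=hsv[...,1]<90
    # lamp
    m=(x>.45)&(x<.68)&(y>-.36)&(y<-.2)&(z>.075)&(z<.2)&ns
    p=P[m]; c=p.mean(0); v=np.linalg.svd(p-c)[2][0]; v*=np.sign(v[2])
    print(nm,'lamp n',m.sum(),'c',c.round(4),'dir',v.round(3),'tilt',np.degrees(np.arccos(v[2])).round(1),'az',np.degrees(np.arctan2(v[1],v[0])).round(1),'ztop',p[:,2].max().round(3))
    # lamp rest base
    m=(x>.45)&(x<.68)&(y>-.36)&(y<-.18)&ns&(z<.05)&(z>-.02)
    r=cv2.minAreaRect(onz(m,.008)[:,:2].astype(np.float32)*1000); print(' restbase',np.round(r[0],1),np.round(r[1],1),round(r[2],1))
    # stand plate
    m=(x>.4)&(x<.6)&(y>.11)&(y<.42)&ns&(z<.02)&(z>-.02)
    r=cv2.minAreaRect(onz(m,.008)[:,:2].astype(np.float32)*1000); print(' plate',np.round(r[0],1),np.round(r[1],1),round(r[2],1))
    # cup
    m=(x>.42)&(x<.56)&(y>.14)&(y<.25)&(z>.05)&(z<.075)
    q=P[m]; e=cv2.minEnclosingCircle(q[:,:2].astype(np.float32)*1000); print(' cup',m.sum(),np.round(e[0],1),round(e[1],1),q[:,2].mean().round(4))
    # dish wall rim
    m=(x>.4)&(x<.6)&(y>.26)&(y<.42)&(z>.035)&(z<.062)
    q=P[m]; e=cv2.minEnclosingCircle(q[:,:2].astype(np.float32)*1000); print(' dish',m.sum(),np.round(e[0],1),round(e[1],1))
    # grip
    m=(x>.4)&(x<.6)&(y>.26)&(y<.44)&(z>.08)&(z<.16)&(hsv[...,2]<75)
    q=P[m]; c=q.mean(0); v=np.linalg.svd(q-c)[2][0]; print(' grip',m.sum(),c.round(4),v.round(3),np.degrees(np.arctan2(v[1],v[0])).round(1),q.min(0).round(3),q.max(0).round(3))
    m=(x>.4)&(x<.6)&(y>.26)&(y<.44)&(z>.07)&(z<.16)
    q=P[m]; c=q.mean(0); v=np.linalg.svd(q[:,:2]-c[:2])[2][0];print(' handle all',c.round(4),np.degrees(np.arctan2(v[1],v[0])).round(1))
```

```text
top lamp n 114 c [ 0.5884 -0.2802  0.1102] dir [ 0.589 -0.212  0.78 ] tilt 38.7 az -19.8 ztop 0.153
 restbase [ 575.7 -276.5] [ 72.9 156.3] 69.4
 plate [504.3 273.6] [166.5 301.5] 5.4
 cup 57 [489.7 187.6] 21.7 0.0617
 dish 344 [516.6 347.1] 60.5
 grip 2 [0.5137 0.3325 0.1296] [-0.134 -0.953 -0.271] -98.0 [0.512 0.322 0.127] [0.515 0.343 0.133]
 handle all [0.5162 0.3356 0.1163] -97.7
scene lamp n 120 c [ 0.5831 -0.2867  0.1077] dir [ 0.612 -0.161  0.774] tilt 39.3 az -14.7 ztop 0.153
 restbase [ 579.6 -240.6] [159.4 133.9] 67.6
 plate [501.  268.2] [181.2 297. ] 0.0
 cup 50 [490.3 185.5] 24.9 0.0591
 dish 218 [514.3 341.4] 60.7
 grip 19 [0.5128 0.33   0.124 ] [0.14  0.974 0.181] 81.8 [0.506 0.313 0.103] [0.52 0.35 0.13]
 handle all [0.5126 0.3287 0.1114] 83.4
```

Request:
{"fn": "arm_command", "kwargs": {"series": [{"tz": -0.16}, {"tz": -0.16}, {"tx": -0.123, "ty": -0.1}, {"tx": -0.123, "ty": -0.1}, {"tx": -0.123, "ty": -0.1}, {"tx": -0.123, "ty": -0.1}, {"tx": -0.123, "ty": -0.1}, {"tx": -0.123, "ty": -0.1}, {"tx": -0.123, "ty": -0.1}, {"tx": -0.123, "ty": -0.1}, {"tx": -0.123, "ty": -0.1}, {"tx": -0.123, "ty": -0.1}], "claw": 0}}

```text
schema error: expected keys tx, ty, tz, ax, ay, az
```

Request:
{"fn": "arm_command", "kwargs": {"series": [{"tx": -0.123, "ty": -0.1}, {"tx": -0.123, "ty": -0.1}, {"tx": -0.123, "ty": -0.1}, {"tx": -0.123, "ty": -0.1}, {"tx": -0.123, "ty": -0.1}, {"tx": -0.123, "ty": -0.1}, {"tx": -0.123, "ty": -0.1}, {"tx": -0.123, "ty": -0.1}, {"az": -0.55}, {"az": -0.55}, {}, {}]}}

```text
schema error: expected keys tx, ty, tz, ax, ay, az
```

Request:
{"fn": "arm_command", "kwargs": {"series": [{"tx": 0, "ty": 0, "tz": -0.16, "ax": 0, "ay": 0, "az": 0}, {"tx": 0, "ty": 0, "tz": -0.16, "ax": 0, "ay": 0, "az": 0}, {"tx": -0.123, "ty": -0.1, "tz": 0, "ax": 0, "ay": 0, "az": 0}, {"tx": -0.123, "ty": -0.1, "tz": 0, "ax": 0, "ay": 0, "az": 0}, {"tx": -0.123, "ty": -0.1, "tz": 0, "ax": 0, "ay": 0, "az": 0}, {"tx": -0.123, "ty": -0.1, "tz": 0, "ax": 0, "ay": 0, "az": 0}, {"tx": -0.123, "ty": -0.1, "tz": 0, "ax": 0, "ay": 0, "az": 0}, {"tx": -0.123, "ty": -0.1, "tz": 0, "ax": 0, "ay": 0, "az": 0}, {"tx": -0.123, "ty": -0.1, "tz": 0, "ax": 0, "ay": 0, "az": 0}, {"tx": -0.123, "ty": -0.1, "tz": 0, "ax": 0, "ay": 0, "az": 0}, {"tx": -0.123, "ty": -0.1, "tz": 0, "ax": 0, "ay": 0, "az": 0}, {"tx": -0.123, "ty": -0.1, "tz": 0, "ax": 0, "ay": 0, "az": 0}], "claw": 0}}

```text
t: 1.3
tool_pos: [0.4419, 0.0587, 0.3014]
tcp_rot: [0.227, 0.974, 0.0, 0.0]
wrist_force: [1.6, 1.3, -0.4]
gripper_width: 1.0
gripper_force: 0.0
```

Request:
{"fn": "arm_command", "kwargs": {"series": [{"tx": -0.123, "ty": -0.1, "tz": 0, "ax": 0, "ay": 0, "az": 0}, {"tx": -0.123, "ty": -0.1, "tz": 0, "ax": 0, "ay": 0, "az": 0}, {"tx": -0.123, "ty": -0.1, "tz": 0, "ax": 0, "ay": 0, "az": 0}, {"tx": -0.123, "ty": -0.1, "tz": 0, "ax": 0, "ay": 0, "az": 0}, {"tx": -0.123, "ty": -0.1, "tz": 0, "ax": 0, "ay": 0, "az": 0}, {"tx": -0.123, "ty": -0.1, "tz": 0, "ax": 0, "ay": 0, "az": 0}, {"tx": -0.123, "ty": -0.1, "tz": 0, "ax": 0, "ay": 0, "az": 0}, {"tx": -0.123, "ty": -0.1, "tz": 0, "ax": 0, "ay": 0, "az": 0}, {"tx": 0, "ty": 0, "tz": 0, "ax": 0, "ay": 0, "az": -0.55}, {"tx": 0, "ty": 0, "tz": 0, "ax": 0, "ay": 0, "az": -0.55}, {"tx": 0, "ty": 0, "tz": 0, "ax": 0, "ay": 0, "az": 0}, {"tx": 0, "ty": 0, "tz": 0, "ax": 0, "ay": 0, "az": 0}]}}

```text
t: 2.5
tool_pos: [0.5999, -0.285, 0.3013]
tcp_rot: [0.174, 0.985, 0.0, -0.0]
wrist_force: [-0.4, 0.4, 0.6]
gripper_width: 0.999
gripper_force: 0.0
```

Request:
{"fn": "arm_command", "kwargs": {"series": [{"tx": 0, "ty": 0, "tz": 0.135, "ax": 0, "ay": 0, "az": 0}, {"tx": 0, "ty": 0, "tz": 0.135, "ax": 0, "ay": 0, "az": 0}, {"tx": 0, "ty": 0, "tz": 0.135, "ax": 0, "ay": 0, "az": 0}, {"tx": 0, "ty": 0, "tz": 0.135, "ax": 0, "ay": 0, "az": 0}, {"tx": 0, "ty": 0, "tz": 0.07, "ax": 0, "ay": 0, "az": 0}, {"tx": 0, "ty": 0, "tz": 0.065, "ax": 0, "ay": 0, "az": 0}, {"tx": 0, "ty": 0, "tz": 0, "ax": 0, "ay": 0, "az": 0}]}}

```text
t: 3.2
tool_pos: [0.5988, -0.2843, 0.0963]
tcp_rot: [0.174, 0.985, 0.001, -0.002]
wrist_force: [0.4, 0.3, -0.1]
gripper_width: 1.0
gripper_force: 0.0
```

Run:
```python
from h import *
c=capture('scene'); cv2.imwrite('pics/pick.png',cv2.resize(c['img'][140:260,250:410],(800,600),interpolation=cv2.INTER_CUBIC)[:,:,::-1])
P=cloud(c); x,y,z=P[...,0],P[...,1],P[...,2]
```

```text
(no output)
```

View pics/pick.png

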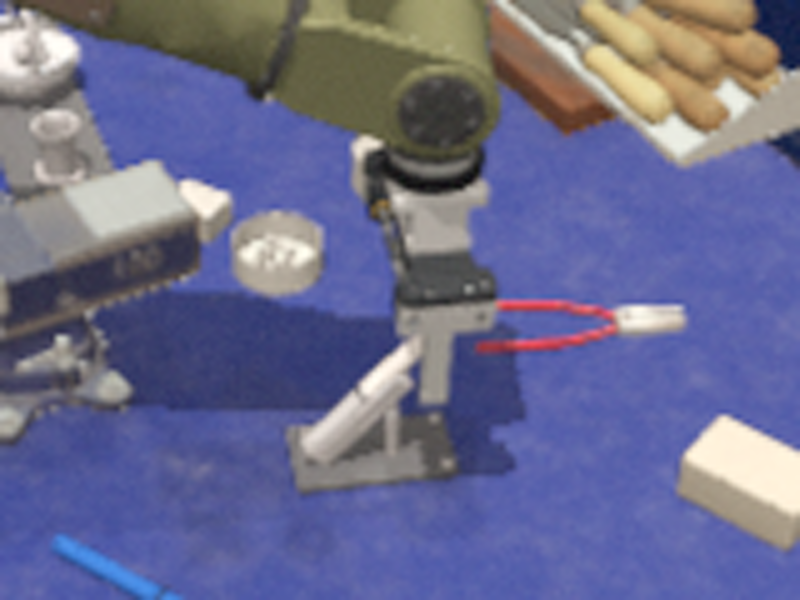

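The open fingers (crop 435,360) straddle the upper part of the lamp, clear of the trough. I'll close the gripper.

Request:
{"fn": "arm_command", "kwargs": {"series": [{"tx": 0, "ty": 0, "tz": 0, "ax": 0, "ay": 0, "az": 0}, {"tx": 0, "ty": 0, "tz": 0, "ax": 0, "ay": 0, "az": 0}, {"tx": 0, "ty": 0, "tz": 0, "ax": 0, "ay": 0, "az": 0}, {"tx": 0, "ty": 0, "tz": 0, "ax": 0, "ay": 0, "az": 0}, {"tx": 0, "ty": 0, "tz": 0, "ax": 0, "ay": 0, "az": 0}, {"tx": 0, "ty": 0, "tz": 0, "ax": 0, "ay": 0, "az": 0}, {"tx": 0, "ty": 0, "tz": 0, "ax": 0, "ay": 0, "az": 0}, {"tx": 0, "ty": 0, "tz": 0, "ax": 0, "ay": 0, "az": 0}], "claw": 1}}

```text
t: 4.05
tool_pos: [0.5999, -0.2852, 0.0989]
tcp_rot: [0.174, 0.985, 0.0, -0.0]
wrist_force: [-0.8, 0.6, -0.1]
gripper_width: 0.354
gripper_force: 0.0
```

Request:
{"fn": "arm_command", "kwargs": {"series": [{"tx": 0, "ty": 0, "tz": 0, "ax": 0, "ay": 0, "az": 0}, {"tx": 0, "ty": 0, "tz": 0, "ax": 0, "ay": 0, "az": 0}, {"tx": 0, "ty": 0, "tz": 0, "ax": 0, "ay": 0, "az": 0}, {"tx": 0, "ty": 0, "tz": 0, "ax": 0, "ay": 0, "az": 0}, {"tx": 0, "ty": 0, "tz": 0, "ax": 0, "ay": 0, "az": 0}, {"tx": 0, "ty": 0, "tz": 0, "ax": 0, "ay": 0, "az": 0}]}}

```text
t: 4.65
tool_pos: [0.5998, -0.2858, 0.099]
tcp_rot: [0.174, 0.985, -0.0, 0.0]
wrist_force: [-1.1, -5.0, -0.3]
gripper_width: 0.166
gripper_force: 29.9
```

Request:
{"fn": "arm_command", "kwargs": {"series": [{"tx": 0, "ty": 0, "tz": -0.05, "ax": 0, "ay": 0, "az": 0}, {"tx": 0, "ty": 0, "tz": -0.08, "ax": 0, "ay": 0, "az": 0}, {"tx": 0, "ty": 0, "tz": -0.1, "ax": 0, "ay": 0, "az": 0}, {"tx": 0, "ty": 0, "tz": -0.13, "ax": 0, "ay": 0, "az": 0}, {"tx": 0, "ty": 0, "tz": -0.15, "ax": 0, "ay": 0, "az": 0}, {"tx": 0, "ty": 0, "tz": -0.15, "ax": 0, "ay": 0, "az": 0}, {"tx": 0, "ty": 0, "tz": -0.15, "ax": 0, "ay": 0, "az": 0}, {"tx": 0, "ty": 0, "tz": -0.1, "ax": 0, "ay": 0, "az": 0}, {"tx": 0, "ty": 0, "tz": -0.06, "ax": 0, "ay": 0, "az": 0}, {"tx": 0, "ty": 0, "tz": 0, "ax": 0, "ay": 0, "az": 0}]}}

```text
t: 5.65
tool_pos: [0.6001, -0.2848, 0.3934]
tcp_rot: [0.173, 0.985, -0.001, 0.003]
wrist_force: [-0.6, 0.3, -0.6]
gripper_width: 0.163
gripper_force: 29.9
```

```bash
cat > lampfit.py <<'E'
from h import *
def fit(tag):
  s=read_state(); Rt=R.from_quat(s['tcp_rot']); g=s['tool_pos']-tcp_to_grasp*Rt.apply([0,0,1])
  print('t',s['t'],'tcp',s['tool_pos'].round(4),'grasp',g.round(4),'yaxis',Rt.apply([0,1,0]).round(3))
  for nm in('top','scene'):
    c=capture(nm); P=cloud(c); hsv=cv2.cvtColor(c['img'],cv2.COLOR_RGB2HSV)
    f=P-g; b=Rt.inv().apply(f.reshape(-1,3)).reshape(P.shape)  # tool-frame
    m=(abs(b[...,1])<.03)&(np.linalg.norm(f,axis=-1)<.16)&(b[...,2]>-.05)&((P[...,2]<g[2]-.025))
    p=P[m]
    if len(p)<15: print(nm,'few',len(p)); continue
    for _ in range(3):
      ce=np.median(p,0); v=np.linalg.svd(p-ce)[2][0]; v*=np.sign(v[2])
      r=np.linalg.norm(np.cross(p-ce,v),axis=1); p=p[r<.014]
    ce=p.mean(0); t=(p-ce)@v
    print(nm,len(p),'dir',v.round(3),'tilt',np.degrees(np.arccos(v[2])).round(1),'low end',(ce+v*t.min()).round(4),'len below grasp',((g-ce)@v-t.min()).round(4),'offset to grasp',((ce-g)-v*((ce-g)@v)).round(4))
  return c
if __name__=='__main__': fit('')
E
python3 lampfit.py
```

```text
t 5.65 tcp [ 0.6001 -0.2848  0.3934] grasp [ 0.6001 -0.2848  0.4122] yaxis [ 0.341  0.94  -0.   ]
top few 1
scene 113 dir [ 0.604 -0.228  0.763] tilt 40.2 low end [ 0.5203 -0.2604  0.3193] len below grasp 0.1247 offset to grasp [-0.0044 -0.004   0.0023]
```

Request:
{"fn": "arm_command", "kwargs": {"series": [{"tx": 0, "ty": 0, "tz": 0, "ax": 0, "ay": 0, "az": -1}, {"tx": 0, "ty": 0, "tz": 0, "ax": 0, "ay": 0, "az": -1}, {"tx": 0, "ty": 0, "tz": 0, "ax": 0, "ay": 0, "az": -1}, {"tx": 0, "ty": 0, "tz": 0, "ax": 0, "ay": 0, "az": -1}, {"tx": 0, "ty": 0, "tz": 0, "ax": 0, "ay": 0, "az": -1}, {"tx": 0, "ty": 0, "tz": 0, "ax": 0, "ay": 0, "az": -1}, {"tx": 0, "ty": 0, "tz": 0, "ax": 0, "ay": 0, "az": -1}, {"tx": 0, "ty": 0, "tz": 0, "ax": 0, "ay": 0, "az": 0}]}}

```text
t: 6.55
tool_pos: [0.5998, -0.285, 0.3884]
tcp_rot: [-0.176, 0.984, 0.001, -0.001]
wrist_force: [0.3, 0.2, -0.3]
gripper_width: 0.163
gripper_force: 29.9
```

Request:
{"fn": "arm_command", "kwargs": {"series": [{"tx": 0, "ty": 0, "tz": 0, "ax": 0, "ay": -1, "az": 0}, {"tx": 0, "ty": 0, "tz": 0, "ax": 0, "ay": -1, "az": 0}, {"tx": 0, "ty": 0, "tz": 0, "ax": 0, "ay": -1, "az": 0}, {"tx": 0, "ty": 0, "tz": 0, "ax": 0, "ay": -1, "az": 0}, {"tx": 0, "ty": 0, "tz": 0, "ax": 0, "ay": -1, "az": 0}, {"tx": 0, "ty": 0, "tz": 0, "ax": 0, "ay": -1, "az": 0}, {"tx": 0, "ty": 0, "tz": 0, "ax": 0, "ay": -1, "az": 0}, {"tx": 0, "ty": 0, "tz": 0, "ax": 0, "ay": 0, "az": 0}, {"tx": 0, "ty": 0, "tz": 0, "ax": 0, "ay": 0, "az": 0}]}}

```text
t: 7.45
tool_pos: [0.6276, -0.2603, 0.4138]
tcp_rot: [-0.131, 0.938, 0.056, 0.316]
wrist_force: [0.0, -0.5, -0.8]
gripper_width: 0.161
gripper_force: 29.9
```

```bash
cat > go.py <<'E'
import sys
from h import *
# usage: go.py x y z : shift of the grasp point to there, in tool axes (shares)
s=read_state(); Rt=R.from_quat(s['tcp_rot']); g=s['tool_pos']-tcp_to_grasp*Rt.apply([0,0,1])
d=np.array(list(map(float,sys.argv[1:4])))-g; k=Rt.inv().apply(d)/.3
print('grasp',g.round(4),'d',d.round(4),'shares',k.round(3),'rows>=',np.ceil(np.linalg.norm(d)/.048)); print(Rt.as_matrix().round(3).tolist(),s['qpos'].round(2))
print('worldup 10mm =',Rt.inv().apply([0,0,.01/.3]).round(4))
E
python3 lampfit.py; python3 go.py 0.4895 0.1865 0.40
```

```text
t 7.45 tcp [ 0.6276 -0.2603  0.4138] grasp [ 0.6167 -0.2638  0.4287] yaxis [-0.281  0.959  0.021]
top few 4
scene 110 dir [ 0.033 -0.002  0.999] tilt 1.9 low end [ 0.607  -0.2675  0.3047] len below grasp 0.1242 offset to grasp [-0.0056 -0.004   0.0002]
grasp [ 0.6171 -0.264   0.4288] d [-0.1276  0.4505 -0.0288] shares [0.066 1.558 0.111] rows>= 10.0
[[-0.765, -0.282, 0.579], [-0.212, 0.959, 0.187], [-0.609, 0.021, -0.793]] [-0.65  0.27  1.21  0.55  1.29 -2.55]
worldup 10mm = [-0.0203  0.0007 -0.0264]
```

Request:
{"fn": "arm_command", "kwargs": {"series": [{"tx": 0.006, "ty": 0.1, "tz": 0, "ax": 0, "ay": 0, "az": 0}, {"tx": 0.006, "ty": 0.14, "tz": 0, "ax": 0, "ay": 0, "az": 0}, {"tx": 0.006, "ty": 0.15, "tz": 0.01, "ax": 0, "ay": 0, "az": 0}, {"tx": 0.006, "ty": 0.15, "tz": 0.01, "ax": 0, "ay": 0, "az": 0}, {"tx": 0.006, "ty": 0.15, "tz": 0.01, "ax": 0, "ay": 0, "az": 0}, {"tx": 0.006, "ty": 0.15, "tz": 0.01, "ax": 0, "ay": 0, "az": 0}, {"tx": 0.006, "ty": 0.15, "tz": 0.01, "ax": 0, "ay": 0, "az": 0}, {"tx": 0.006, "ty": 0.15, "tz": 0.01, "ax": 0, "ay": 0, "az": 0}, {"tx": 0.006, "ty": 0.15, "tz": 0.01, "ax": 0, "ay": 0, "az": 0}, {"tx": 0.006, "ty": 0.15, "tz": 0.01, "ax": 0, "ay": 0, "az": 0}, {"tx": 0.006, "ty": 0.1, "tz": 0.01, "ax": 0, "ay": 0, "az": 0}, {"tx": 0, "ty": 0, "tz": 0, "ax": 0, "ay": 0, "az": 0}]}}

```text
t: 8.75
tool_pos: [0.4973, 0.1867, 0.39]
tcp_rot: [-0.134, 0.937, 0.056, 0.317]
wrist_force: [0.3, 0.2, -1.6]
gripper_width: 0.166
gripper_force: 29.9
```

```bash
python3 lampfit.py; python3 go.py 0.4895 0.1865 0.30
```

```text
t 8.75 tcp [0.4973 0.1867 0.39  ] grasp [0.4864 0.1831 0.4049] yaxis [-0.286  0.958  0.02 ]
top few 12
scene 82 dir [ 0.05  -0.002  0.999] tilt 2.9 low end [0.4777 0.1773 0.2814] len below grasp 0.1237 offset to grasp [-0.0025 -0.0061  0.0001]
grasp [0.4874 0.1806 0.4051] d [ 0.0021  0.0059 -0.1051] shares [0.204 0.01  0.285] rows>= 3.0
[[-0.763, -0.283, 0.581], [-0.213, 0.959, 0.188], [-0.61, 0.019, -0.792]] [ 0.27 -0.2   1.75  0.03  0.93 -1.59]
worldup 10mm = [-0.0203  0.0006 -0.0264]
```

Request:
{"fn": "arm_command", "kwargs": {"series": [{"tx": 0, "ty": 0, "tz": 0, "ax": 0, "ay": -0.45, "az": 0}, {"tx": 0.08, "ty": 0, "tz": 0.1, "ax": 0, "ay": 0, "az": 0}, {"tx": 0.08, "ty": 0, "tz": 0.1, "ax": 0, "ay": 0, "az": 0}, {"tx": 0.08, "ty": 0, "tz": 0.1, "ax": 0, "ay": 0, "az": 0}, {"tx": 0.08, "ty": 0, "tz": 0.1, "ax": 0, "ay": 0, "az": 0}, {"tx": 0, "ty": 0, "tz": 0, "ax": 0, "ay": 0, "az": 0}, {"tx": 0, "ty": 0, "tz": 0, "ax": 0, "ay": 0, "az": 0}]}}

```text
t: 9.55
tool_pos: [0.5023, 0.1871, 0.2379]
tcp_rot: [-0.13, 0.93, 0.058, 0.339]
wrist_force: [0.1, -0.3, 0.5]
gripper_width: 0.162
gripper_force: 29.9
```

```bash
python3 lampfit.py; python3 go.py 0.4895 0.1865 0.205
```

```text
t 9.55 tcp [0.5023 0.1871 0.2379] grasp [0.4907 0.1834 0.2522] yaxis [-0.281  0.96   0.02 ]
top few 11
scene 64 dir [-0.01  -0.023  1.   ] tilt 1.5 low end [0.4884 0.1822 0.1292] len below grasp 0.1229 offset to grasp [-0.0036 -0.0041 -0.0001]
grasp [0.491  0.1839 0.2536] d [-0.0015  0.0026 -0.0486] shares [0.107 0.006 0.122] rows>= 2.0
[[-0.735, -0.281, 0.618], [-0.202, 0.959, 0.197], [-0.648, 0.02, -0.762]] [ 0.28 -0.1   2.04  0.04  0.5  -1.6 ]
worldup 10mm = [-0.0216  0.0007 -0.0254]
```

Request:
{"fn": "arm_command", "kwargs": {"series": [{"tx": 0.053, "ty": 0.003, "tz": 0.061, "ax": 0, "ay": 0, "az": 0}, {"tx": 0.053, "ty": 0.003, "tz": 0.061, "ax": 0, "ay": 0, "az": 0}, {"tx": 0, "ty": 0, "tz": 0, "ax": 0, "ay": 0, "az": 0}, {"tx": 0, "ty": 0, "tz": 0, "ax": 0, "ay": 0, "az": 0}, {"tx": 0, "ty": 0, "tz": 0, "ax": 0, "ay": 0, "az": 0}]}}

```text
t: 10.15
tool_pos: [0.501, 0.1905, 0.1906]
tcp_rot: [-0.13, 0.929, 0.058, 0.34]
wrist_force: [0.6, 0.0, -0.9]
gripper_width: 0.163
gripper_force: 29.9
```

```bash
python3 lampfit.py; python3 go.py 0.4895 0.1865 0.138
python3 - <<'E'
from h import *
c=capture('scene');d=capture('top')
a=cv2.resize(c['img'][120:210,200:320],(400,300),interpolation=cv2.INTER_CUBIC);b=cv2.resize(d['img'][165:255,170:290],(400,300),interpolation=cv2.INTER_CUBIC)
cv2.imwrite('pics/cup1.png',np.hstack([a,b])[:,:,::-1])
E
```

```text
t 10.15 tcp [0.501  0.1905 0.1906] grasp [0.4893 0.1868 0.2049] yaxis [-0.282  0.959  0.02 ]
top 22 dir [-0.189 -0.03   0.982] tilt 11.0 low end [0.5057 0.1878 0.0503] len below grasp 0.1548 offset to grasp [-0.0129 -0.0037 -0.0026]
scene 71 dir [-0.012 -0.086  0.996] tilt 5.0 low end [0.487  0.1909 0.0521] len below grasp 0.1525 offset to grasp [-0.0041 -0.009  -0.0008]
grasp [0.4891 0.1868 0.2043] d [ 0.0004 -0.0003 -0.0663] shares [ 0.142 -0.006  0.169] rows>= 2.0
[[-0.735, -0.282, 0.617], [-0.203, 0.959, 0.197], [-0.647, 0.02, -0.762]] [ 0.29 -0.04  2.1   0.04  0.37 -1.59]
worldup 10mm = [-0.0216  0.0007 -0.0254]
```

View pics/cup1.png

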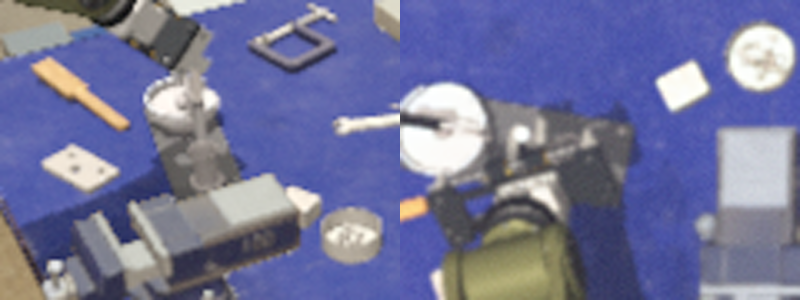

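The upright lamp (left crop 200,120) is right above the cup (205,160). I'll lower it in.

Request:
{"fn": "arm_command", "kwargs": {"series": [{"tx": 0.028, "ty": 0, "tz": 0.033, "ax": 0, "ay": 0, "az": 0}, {"tx": 0.028, "ty": 0, "tz": 0.033, "ax": 0, "ay": 0, "az": 0}, {"tx": 0.028, "ty": 0, "tz": 0.033, "ax": 0, "ay": 0, "az": 0}, {"tx": 0.028, "ty": 0, "tz": 0.033, "ax": 0, "ay": 0, "az": 0}, {"tx": 0, "ty": 0, "tz": 0, "ax": 0, "ay": 0, "az": 0}, {"tx": 0, "ty": 0, "tz": 0, "ax": 0, "ay": 0, "az": 0}]}}

```text
t: 10.95
tool_pos: [0.4998, 0.1914, 0.1368]
tcp_rot: [-0.13, 0.93, 0.058, 0.339]
wrist_force: [-0.2, -0.3, -1.7]
gripper_width: 0.165
gripper_force: 29.9
```

```bash
python3 lampfit.py; python3 go.py 0.4895 0.1865 0.138
```

```text
t 10.95 tcp [0.4998 0.1914 0.1368] grasp [0.4883 0.1877 0.1512] yaxis [-0.282  0.959  0.02 ]
top 51 dir [-0.764 -0.163  0.625] tilt 51.4 low end [ 0.5385  0.1916 -0.0024] len below grasp 0.1349 offset to grasp [-0.0528 -0.0181 -0.0693]
scene 84 dir [0.047 0.142 0.989] tilt 8.6 low end [0.4808 0.1717 0.0097] len below grasp 0.1425 offset to grasp [-0.0009  0.0043 -0.0006]
grasp [0.4884 0.1877 0.1516] d [ 0.0011 -0.0012 -0.0136] shares [ 0.028 -0.006  0.036] rows>= 1.0
[[-0.736, -0.282, 0.616], [-0.203, 0.959, 0.197], [-0.646, 0.02, -0.763]] [ 0.29  0.06  2.15  0.05  0.23 -1.61]
worldup 10mm = [-0.0215  0.0007 -0.0254]
```

Inside the cup with no contact force. Another 12 mm down.

Request:
{"fn": "arm_command", "kwargs": {"series": [{"tx": 0.009, "ty": -0.002, "tz": 0.011, "ax": 0, "ay": 0, "az": 0}, {"tx": 0.009, "ty": -0.002, "tz": 0.011, "ax": 0, "ay": 0, "az": 0}, {"tx": 0.008, "ty": -0.002, "tz": 0.01, "ax": 0, "ay": 0, "az": 0}, {"tx": 0, "ty": 0, "tz": 0, "ax": 0, "ay": 0, "az": 0}, {"tx": 0, "ty": 0, "tz": 0, "ax": 0, "ay": 0, "az": 0}]}}

```text
t: 11.55
tool_pos: [0.5004, 0.1899, 0.1239]
tcp_rot: [-0.13, 0.93, 0.058, 0.339]
wrist_force: [0.3, 0.4, 0.1]
gripper_width: 0.165
gripper_force: 29.9
```

Request:
{"fn": "arm_command", "kwargs": {"series": [{"tx": 0, "ty": 0, "tz": 0, "ax": 0, "ay": 0, "az": 0}, {"tx": 0, "ty": 0, "tz": 0, "ax": 0, "ay": 0, "az": 0}, {"tx": 0, "ty": 0, "tz": 0, "ax": 0, "ay": 0, "az": 0}, {"tx": 0, "ty": 0, "tz": 0, "ax": 0, "ay": 0, "az": 0}, {"tx": 0, "ty": 0, "tz": 0, "ax": 0, "ay": 0, "az": 0}, {"tx": 0, "ty": 0, "tz": 0, "ax": 0, "ay": 0, "az": 0}, {"tx": 0, "ty": 0, "tz": 0, "ax": 0, "ay": 0, "az": 0}, {"tx": 0, "ty": 0, "tz": 0, "ax": 0, "ay": 0, "az": 0}, {"tx": 0, "ty": 0, "tz": 0, "ax": 0, "ay": 0, "az": 0}, {"tx": 0, "ty": 0, "tz": 0, "ax": 0, "ay": 0, "az": 0}, {"tx": 0, "ty": 0, "tz": 0, "ax": 0, "ay": 0, "az": 0}, {"tx": 0, "ty": 0, "tz": 0, "ax": 0, "ay": 0, "az": 0}], "claw": 0}}

```text
t: 12.75
tool_pos: [0.5004, 0.1899, 0.124]
tcp_rot: [-0.13, 0.93, 0.058, 0.339]
wrist_force: [-0.2, -0.5, -0.2]
gripper_width: 0.999
gripper_force: 0.0
```

Request:
{"fn": "arm_command", "kwargs": {"series": [{"tx": 0, "ty": 0, "tz": -0.05, "ax": 0, "ay": 0, "az": 0}, {"tx": 0, "ty": 0, "tz": -0.1, "ax": 0, "ay": 0, "az": 0}, {"tx": 0, "ty": 0, "tz": -0.12, "ax": 0, "ay": 0, "az": 0}, {"tx": 0, "ty": 0, "tz": -0.1, "ax": 0, "ay": 0, "az": 0}, {"tx": -0.086, "ty": 0.003, "tz": -0.102, "ax": 0, "ay": 0, "az": 0}, {"tx": -0.086, "ty": 0.003, "tz": -0.102, "ax": 0, "ay": 0, "az": 0}, {"tx": -0.086, "ty": 0.003, "tz": -0.102, "ax": 0, "ay": 0, "az": 0}, {"tx": 0, "ty": 0, "tz": 0, "ax": 0, "ay": 0, "az": 0}]}}

```text
t: 13.55
tool_pos: [0.4329, 0.1686, 0.3346]
tcp_rot: [-0.13, 0.928, 0.059, 0.343]
wrist_force: [0.4, 0.3, 0.1]
gripper_width: 0.999
gripper_force: 0.0
```

Request:
{"fn": "arm_command", "kwargs": {"series": [{"tx": 0, "ty": 0, "tz": 0, "ax": 0, "ay": 1, "az": 0}, {"tx": 0, "ty": 0, "tz": 0, "ax": 0, "ay": 1, "az": 0}, {"tx": 0, "ty": 0, "tz": 0, "ax": 0, "ay": 1, "az": 0}, {"tx": 0, "ty": 0, "tz": 0, "ax": 0, "ay": 1, "az": 0}, {"tx": 0, "ty": 0, "tz": 0, "ax": 0, "ay": 1, "az": 0}, {"tx": 0, "ty": 0, "tz": 0, "ax": 0, "ay": 1, "az": 0}, {"tx": 0, "ty": 0, "tz": 0, "ax": 0, "ay": 1, "az": 0}, {"tx": 0, "ty": 0, "tz": 0, "ax": 0, "ay": 0, "az": 0}, {"tx": 0, "ty": 0, "tz": 0, "ax": 0, "ay": 0, "az": 0}]}}

```text
t: 14.45
tool_pos: [0.432, 0.1684, 0.3278]
tcp_rot: [-0.142, 0.99, 0.01, -0.0]
wrist_force: [0.6, -0.4, 0.3]
gripper_width: 1.001
gripper_force: 0.0
```

```bash
python3 go.py 0.5135 0.342 0.25
python3 - <<'E'
from h import *
ims=[]
for nm,(r0,c0) in dict(scene=(120,200),top=(165,155)).items():
    c=capture(nm); P=cloud(c); x,y,z=P[...,0],P[...,1],P[...,2]; hsv=cv2.cvtColor(c['img'],cv2.COLOR_RGB2HSV)
    ims.append(cv2.resize(c['img'][r0:r0+90,c0:c0+120],(400,300),interpolation=cv2.INTER_CUBIC))
    m=(abs(x-.49)<.045)&(abs(y-.187)<.045)&(z>.075)&(z<.18); p=P[m]
    if len(p)>8:
        ce=p.mean(0); v=np.linalg.svd(p-ce)[2][0]; v*=np.sign(v[2]); print(nm,len(p),ce.round(4),v.round(3),p[:,2].max().round(3))
    m=(x>.44)&(x<.6)&(y>.28)&(y<.44)&(z>.085)&(z<.135)&(hsv[...,2]<90)
    q=P[m]; 
    if len(q)>4: print(nm,'grip',len(q),q.mean(0).round(4),q.min(0).round(3),q.max(0).round(3))
cv2.imwrite('pics/placed.png',np.hstack(ims)[:,:,::-1])
E
```

```text
grasp [0.4321 0.168  0.3466] d [ 0.0814  0.174  -0.0966] shares [-0.423  0.473  0.333] rows>= 5.0
[[-0.959, -0.282, -0.003], [-0.282, 0.959, 0.02], [-0.003, 0.02, -1.0]] [ 0.28  0.03  1.55  0.02  1.56 -1.58]
worldup 10mm = [-0.0001  0.0007 -0.0333]
scene 72 [0.4854 0.1836 0.1267] [0.016 0.014 1.   ] 0.175
scene grip 21 [0.5134 0.3333 0.1223] [0.506 0.314 0.111] [0.522 0.359 0.129]
```

View pics/placed.png

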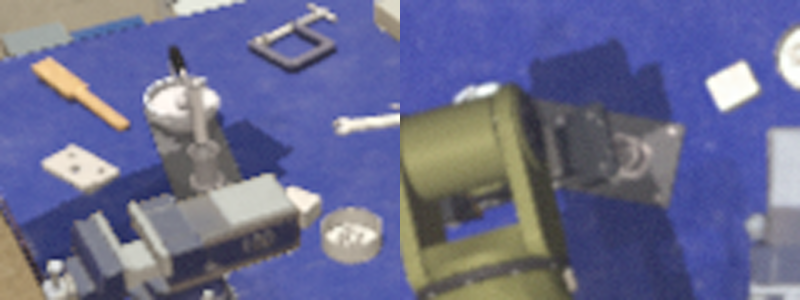

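The lamp stands upright in the cup (left crop 200,110), and the dish handle is dark at (180,60). Now I'll go above the dish and align the tool's yaw.

Request:
{"fn": "arm_command", "kwargs": {"series": [{"tx": 0, "ty": 0, "tz": 0, "ax": 0.2, "ay": 0, "az": 0}, {"tx": -0.085, "ty": 0.094, "tz": 0, "ax": 0, "ay": 0, "az": 0}, {"tx": -0.085, "ty": 0.094, "tz": 0, "ax": 0, "ay": 0, "az": 0}, {"tx": -0.085, "ty": 0.094, "tz": 0, "ax": 0, "ay": 0, "az": 0}, {"tx": -0.085, "ty": 0.094, "tz": 0, "ax": 0, "ay": 0, "az": 0}, {"tx": -0.085, "ty": 0.094, "tz": 0, "ax": 0, "ay": 0, "az": 0}, {"tx": 0, "ty": 0, "tz": 0, "ax": 0, "ay": 0, "az": 0}]}}

```text
t: 15.25
tool_pos: [0.5147, 0.3425, 0.3272]
tcp_rot: [-0.144, 0.99, -0.0, 0.0]
wrist_force: [-0.9, -0.6, 0.5]
gripper_width: 0.997
gripper_force: 0.0
```

Request:
{"fn": "arm_command", "kwargs": {"series": [{"tx": 0, "ty": 0, "tz": 0, "ax": 0, "ay": 0, "az": -1}, {"tx": 0, "ty": 0, "tz": 0, "ax": 0, "ay": 0, "az": -1}, {"tx": 0, "ty": 0, "tz": 0, "ax": 0, "ay": 0, "az": -1}, {"tx": 0, "ty": 0, "tz": 0, "ax": 0, "ay": 0, "az": -1}, {"tx": 0, "ty": 0, "tz": 0, "ax": 0, "ay": 0, "az": -1}, {"tx": 0, "ty": 0, "tz": 0, "ax": 0, "ay": 0, "az": -1}, {"tx": 0, "ty": 0, "tz": 0, "ax": 0, "ay": 0, "az": -1}, {"tx": 0, "ty": 0, "tz": 0, "ax": 0, "ay": 0, "az": -1}, {"tx": 0, "ty": 0, "tz": 0, "ax": 0, "ay": 0, "az": -1}, {"tx": 0, "ty": 0, "tz": 0, "ax": 0, "ay": 0, "az": -1}, {"tx": 0, "ty": 0, "tz": 0, "ax": 0, "ay": 0, "az": -1}, {"tx": 0, "ty": 0, "tz": 0, "ax": 0, "ay": 0, "az": -0.45}]}}

```text
t: 16.45
tool_pos: [0.514, 0.339, 0.3298]
tcp_rot: [-0.657, 0.754, -0.001, 0.002]
wrist_force: [0.3, 0.2, 0.5]
gripper_width: 1.002
gripper_force: 0.0
```

```bash
python3 go.py 0.513 0.340 0.114
python3 - <<'E'
from h import *
for nm in('scene',):
    c=capture(nm); P=cloud(c); x,y,z=P[...,0],P[...,1],P[...,2]; v=c['img'].max(-1)
    m=(x>.44)&(x<.6)&(y>.28)&(y<.42)&(z>.06)&(z<.145)
    for p,b,uv in zip(P[m],v[m],np.argwhere(m)): print(uv,p.round(3),b)
E
```

```text
grasp [0.514  0.339  0.3486] d [-0.001   0.001  -0.2346] shares [-0.002  0.006  0.782] rows>= 5.0
[[-0.136, -0.991, 0.004], [-0.991, 0.136, 0.001], [-0.001, -0.003, -1.0]] [ 0.52  0.4   1.11 -0.    1.63 -2.48]
worldup 10mm = [-0.     -0.0001 -0.0333]
[133 251] [0.52  0.368 0.125] 138
[133 252] [0.522 0.358 0.13 ] 130
[134 250] [0.508 0.349 0.133] 130
[134 251] [0.516 0.358 0.126] 75
[134 252] [0.52  0.355 0.127] 59
[135 250] [0.51  0.355 0.124] 131
[135 251] [0.512 0.345 0.128] 54
[135 252] [0.516 0.345 0.127] 32
[135 253] [0.522 0.345 0.126] 58
[136 250] [0.513 0.368 0.11 ] 131
[136 251] [0.51  0.342 0.125] 59
[136 252] [0.511 0.33  0.131] 34
[136 253] [0.516 0.329 0.13 ] 34
[137 250] [0.521 0.394 0.089] 132
[137 251] [0.509 0.342 0.12 ] 58
[137 252] [0.508 0.323 0.13 ] 30
[137 253] [0.515 0.328 0.126] 32
[137 254] [0.517 0.32  0.13 ] 57
[138 250] [0.522 0.399 0.08 ] 148
[138 251] [0.507 0.337 0.117] 87
[138 252] [0.507 0.321 0.126] 29
[138 253] [0.51  0.317 0.127] 35
[138 254] [0.516 0.319 0.124] 38
[139 250] [0.522 0.401 0.073] 153
[139 251] [0.509 0.345 0.107] 105
[139 252] [0.50
[... 262 characters left out ...]
.525 0.398 0.062] 140
[141 252] [0.507 0.328 0.106] 110
[141 253] [0.508 0.315 0.112] 62
[141 254] [0.512 0.311 0.114] 131
[141 255] [0.52  0.32  0.107] 118
[142 251] [0.522 0.391 0.061] 137
[142 253] [0.512 0.327 0.099] 112
[142 254] [0.51  0.308 0.111] 146
[143 254] [0.508 0.302 0.109] 136
[143 255] [0.512 0.3   0.109] 158
[144 255] [0.51  0.295 0.106] 156
[145 255] [0.51  0.297 0.1  ] 164
[146 255] [0.507 0.291 0.098] 176
[147 255] [0.505 0.287 0.095] 180
[147 256] [0.51  0.286 0.095] 168
[148 256] [0.509 0.285 0.09 ] 159
[149 256] [0.507 0.28  0.088] 148
[150 256] [0.509 0.29  0.076] 135
[151 244] [0.462 0.331 0.061] 169
[151 256] [0.51  0.293 0.068] 137
[152 256] [0.507 0.284 0.069] 139
```

Request:
{"fn": "arm_command", "kwargs": {"series": [{"tx": -0.01, "ty": -0.002, "tz": 0.12, "ax": 0, "ay": 0, "az": 0}, {"tx": 0, "ty": 0, "tz": 0.13, "ax": 0, "ay": 0, "az": 0}, {"tx": 0, "ty": 0, "tz": 0.13, "ax": 0, "ay": 0, "az": 0}, {"tx": 0, "ty": 0, "tz": 0.13, "ax": 0, "ay": 0, "az": 0}, {"tx": 0, "ty": 0, "tz": 0.12, "ax": 0, "ay": 0, "az": 0}, {"tx": 0, "ty": 0, "tz": 0.09, "ax": 0, "ay": 0, "az": 0}, {"tx": 0, "ty": 0, "tz": 0.06, "ax": 0, "ay": 0, "az": 0}, {"tx": 0, "ty": 0, "tz": 0, "ax": 0, "ay": 0, "az": 0}, {"tx": 0, "ty": 0, "tz": 0, "ax": 0, "ay": 0, "az": 0}]}}

```text
t: 17.4
tool_pos: [0.516, 0.3426, 0.0963]
tcp_rot: [-0.656, 0.755, -0.001, 0.001]
wrist_force: [0.2, -1.0, -0.0]
gripper_width: 1.0
gripper_force: 0.0
```

```bash
python3 go.py 0.515 0.342 0.112
python3 - <<'E'
from h import *
c=capture('scene');d=capture('top')
a=cv2.resize(c['img'][100:190,200:320],(400,300),interpolation=cv2.INTER_CUBIC);b=cv2.resize(d['img'][150:240,140:260],(400,300),interpolation=cv2.INTER_CUBIC)
cv2.imwrite('pics/grip.png',np.hstack([a,b])[:,:,::-1])
E
```

```text
grasp [0.5159 0.3425 0.1151] d [-0.0009 -0.0005 -0.0031] shares [0.002 0.003 0.01 ] rows>= 1.0
[[-0.14, -0.99, 0.003], [-0.99, 0.14, 0.001], [-0.001, -0.003, -1.0]] [ 0.53  0.55  1.43 -0.    1.16 -2.47]
worldup 10mm = [-0.     -0.0001 -0.0333]
```

View pics/grip.png

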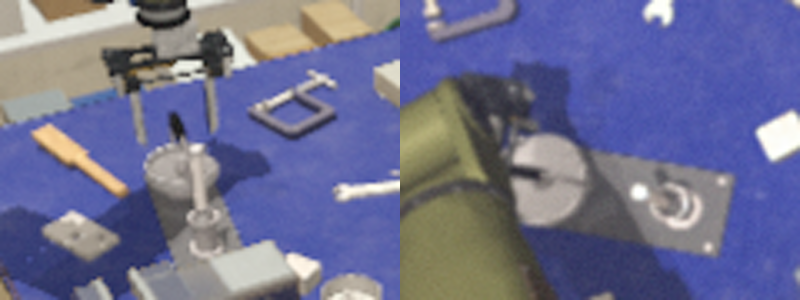

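The fingers straddle the dark handle grip (left crop 178,127), the lamp is untouched, and the dish is centred in the top view (545,180). Closing.

Request:
{"fn": "arm_command", "kwargs": {"series": [{"tx": 0.002, "ty": 0.003, "tz": 0.01, "ax": 0, "ay": 0, "az": 0}, {"tx": 0, "ty": 0, "tz": 0, "ax": 0, "ay": 0, "az": 0}, {"tx": 0, "ty": 0, "tz": 0, "ax": 0, "ay": 0, "az": 0}, {"tx": 0, "ty": 0, "tz": 0, "ax": 0, "ay": 0, "az": 0}, {"tx": 0, "ty": 0, "tz": 0, "ax": 0, "ay": 0, "az": 0}, {"tx": 0, "ty": 0, "tz": 0, "ax": 0, "ay": 0, "az": 0}, {"tx": 0, "ty": 0, "tz": 0, "ax": 0, "ay": 0, "az": 0}, {"tx": 0, "ty": 0, "tz": 0, "ax": 0, "ay": 0, "az": 0}, {"tx": 0, "ty": 0, "tz": 0, "ax": 0, "ay": 0, "az": 0}, {"tx": 0, "ty": 0, "tz": 0, "ax": 0, "ay": 0, "az": 0}, {"tx": 0, "ty": 0, "tz": 0, "ax": 0, "ay": 0, "az": 0}, {"tx": 0, "ty": 0, "tz": 0, "ax": 0, "ay": 0, "az": 0}], "claw": 1}}

```text
t: 18.7
tool_pos: [0.5147, 0.342, 0.0918]
tcp_rot: [-0.656, 0.755, -0.0, 0.001]
wrist_force: [0.1, -0.5, -1.7]
gripper_width: 0.149
gripper_force: 30.0
```

Request:
{"fn": "arm_command", "kwargs": {"series": [{"tx": 0, "ty": 0, "tz": 0, "ax": 0, "ay": 0, "az": 0}, {"tx": 0, "ty": 0, "tz": 0, "ax": 0, "ay": 0, "az": 0}, {"tx": 0, "ty": 0, "tz": 0, "ax": 0, "ay": 0, "az": 0}, {"tx": 0, "ty": 0, "tz": 0, "ax": 0, "ay": 0, "az": 0}, {"tx": 0, "ty": 0, "tz": 0, "ax": 0, "ay": 0, "az": 0}, {"tx": 0, "ty": 0, "tz": 0, "ax": 0, "ay": 0, "az": 0}]}}

```text
t: 19.3
tool_pos: [0.5149, 0.3421, 0.0921]
tcp_rot: [-0.656, 0.755, -0.0, 0.001]
wrist_force: [0.3, 0.1, -3.0]
gripper_width: 0.142
gripper_force: 30.0
```

Request:
{"fn": "arm_command", "kwargs": {"series": [{"tx": 0, "ty": 0, "tz": -0.004, "ax": 0, "ay": 0, "az": 0}, {"tx": 0, "ty": 0, "tz": -0.01, "ax": 0, "ay": 0, "az": 0}, {"tx": 0, "ty": 0, "tz": -0.018, "ax": 0, "ay": 0, "az": 0}, {"tx": 0, "ty": 0, "tz": -0.024, "ax": 0, "ay": 0, "az": 0}, {"tx": 0, "ty": 0, "tz": -0.03, "ax": 0, "ay": 0, "az": 0}, {"tx": 0, "ty": 0, "tz": -0.034, "ax": 0, "ay": 0, "az": 0}, {"tx": 0, "ty": 0, "tz": -0.034, "ax": 0, "ay": 0, "az": 0}, {"tx": 0, "ty": 0, "tz": -0.032, "ax": 0, "ay": 0, "az": 0}, {"tx": 0, "ty": 0, "tz": -0.028, "ax": 0, "ay": 0, "az": 0}, {"tx": 0, "ty": 0, "tz": -0.02, "ax": 0, "ay": 0, "az": 0}, {"tx": 0, "ty": 0, "tz": -0.012, "ax": 0, "ay": 0, "az": 0}, {"tx": 0, "ty": 0, "tz": -0.006, "ax": 0, "ay": 0, "az": 0}]}}

```text
t: 20.5
tool_pos: [0.5147, 0.3421, 0.1679]
tcp_rot: [-0.656, 0.755, -0.0, 0.001]
wrist_force: [-0.3, -0.5, -2.6]
gripper_width: 0.15
gripper_force: 30.0
```

```bash
python3 go.py 0.515 0.342 0.188
python3 - <<'E'
from h import *
c=capture('scene');d=capture('top')
a=cv2.resize(c['img'][100:190,200:320],(400,300),interpolation=cv2.INTER_CUBIC);b=cv2.resize(d['img'][150:240,140:260],(400,300),interpolation=cv2.INTER_CUBIC)
cv2.imwrite('pics/lift.png',np.hstack([a,b])[:,:,::-1])
E
```

```text
grasp [0.5147 0.3421 0.1867] d [ 0.0003 -0.0001  0.0013] shares [ 0.    -0.001 -0.004] rows>= 1.0
[[-0.139, -0.99, 0.002], [-0.99, 0.139, 0.001], [-0.001, -0.002, -1.0]] [ 0.53  0.48  1.36 -0.    1.3  -2.47]
worldup 10mm = [-0.     -0.0001 -0.0333]
```

View pics/lift.png

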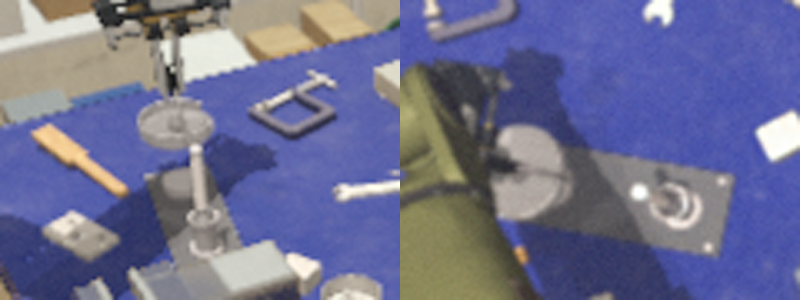

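The dish is lifted clear (left crop 177,122), level, with the ball in its middle. Now I'll turn it slowly clockwise.

Request:
{"fn": "arm_command", "kwargs": {"series": [{"tx": 0, "ty": 0, "tz": 0, "ax": 0, "ay": 0, "az": 0.1}, {"tx": 0, "ty": 0, "tz": 0, "ax": 0, "ay": 0, "az": 0.2}, {"tx": 0, "ty": 0, "tz": 0, "ax": 0, "ay": 0, "az": 0.3}, {"tx": 0, "ty": 0, "tz": 0, "ax": 0, "ay": 0, "az": 0.4}, {"tx": 0, "ty": 0, "tz": 0, "ax": 0, "ay": 0, "az": 0.5}, {"tx": 0, "ty": 0, "tz": 0, "ax": 0, "ay": 0, "az": 0.55}, {"tx": 0, "ty": 0, "tz": 0, "ax": 0, "ay": 0, "az": 0.55}, {"tx": 0, "ty": 0, "tz": 0, "ax": 0, "ay": 0, "az": 0.55}, {"tx": 0, "ty": 0, "tz": 0, "ax": 0, "ay": 0, "az": 0.55}, {"tx": 0, "ty": 0, "tz": 0, "ax": 0, "ay": 0, "az": 0.55}, {"tx": 0, "ty": 0, "tz": 0, "ax": 0, "ay": 0, "az": 0.55}, {"tx": 0, "ty": 0, "tz": 0, "ax": 0, "ay": 0, "az": 0.55}]}}

```text
t: 21.8
tool_pos: [0.5147, 0.342, 0.1674]
tcp_rot: [-0.432, 0.902, -0.0, 0.001]
wrist_force: [-0.8, 0.2, -2.3]
gripper_width: 0.146
gripper_force: 30.0
```

Request:
{"fn": "arm_command", "kwargs": {"series": [{"tx": 0, "ty": 0, "tz": 0, "ax": 0, "ay": 0, "az": 0.55}, {"tx": 0, "ty": 0, "tz": 0, "ax": 0, "ay": 0, "az": 0.55}, {"tx": 0, "ty": 0, "tz": 0, "ax": 0, "ay": 0, "az": 0.55}, {"tx": 0, "ty": 0, "tz": 0, "ax": 0, "ay": 0, "az": 0.55}, {"tx": 0, "ty": 0, "tz": 0, "ax": 0, "ay": 0, "az": 0.55}, {"tx": 0, "ty": 0, "tz": 0, "ax": 0, "ay": 0, "az": 0.55}, {"tx": 0, "ty": 0, "tz": 0, "ax": 0, "ay": 0, "az": 0.55}, {"tx": 0, "ty": 0, "tz": 0, "ax": 0, "ay": 0, "az": 0.55}, {"tx": 0, "ty": 0, "tz": 0, "ax": 0, "ay": 0, "az": 0.55}, {"tx": 0, "ty": 0, "tz": 0, "ax": 0, "ay": 0, "az": 0.55}, {"tx": 0, "ty": 0, "tz": 0, "ax": 0, "ay": 0, "az": 0.55}, {"tx": 0, "ty": 0, "tz": 0, "ax": 0, "ay": 0, "az": 0.55}]}}

```text
t: 23.0
tool_pos: [0.5147, 0.342, 0.1674]
tcp_rot: [-0.116, 0.993, 0.0, 0.001]
wrist_force: [-1.1, -0.4, -3.2]
gripper_width: 0.146
gripper_force: 30.0
```

Request:
{"fn": "arm_command", "kwargs": {"series": [{"tx": 0, "ty": 0, "tz": 0, "ax": 0, "ay": 0, "az": 0.55}, {"tx": 0, "ty": 0, "tz": 0, "ax": 0, "ay": 0, "az": 0.55}, {"tx": 0, "ty": 0, "tz": 0, "ax": 0, "ay": 0, "az": 0.55}, {"tx": 0, "ty": 0, "tz": 0, "ax": 0, "ay": 0, "az": 0.55}, {"tx": 0, "ty": 0, "tz": 0, "ax": 0, "ay": 0, "az": 0.5}, {"tx": 0, "ty": 0, "tz": 0, "ax": 0, "ay": 0, "az": 0.4}, {"tx": 0, "ty": 0, "tz": 0, "ax": 0, "ay": 0, "az": 0.3}, {"tx": 0, "ty": 0, "tz": 0, "ax": 0, "ay": 0, "az": 0.2}, {"tx": 0, "ty": 0, "tz": 0, "ax": 0, "ay": 0, "az": 0.1}, {"tx": 0, "ty": 0, "tz": 0, "ax": 0, "ay": 0, "az": 0}, {"tx": 0, "ty": 0, "tz": 0, "ax": 0, "ay": 0, "az": 0}, {"tx": 0, "ty": 0, "tz": 0, "ax": 0, "ay": 0, "az": 0}]}}

```text
t: 24.2
tool_pos: [0.5147, 0.3421, 0.1677]
tcp_rot: [0.067, 0.998, 0.0, 0.001]
wrist_force: [1.1, 0.4, -2.2]
gripper_width: 0.145
gripper_force: 30.0
```

Request:
{"fn": "arm_command", "kwargs": {"series": [{"tx": 0, "ty": 0, "tz": 0, "ax": 0, "ay": 0, "az": 0}, {"tx": 0, "ty": 0, "tz": 0, "ax": 0, "ay": 0, "az": 0}, {"tx": 0, "ty": 0, "tz": 0, "ax": 0, "ay": 0, "az": 0}, {"tx": 0, "ty": 0, "tz": 0, "ax": 0, "ay": 0, "az": 0}, {"tx": 0, "ty": 0, "tz": 0, "ax": 0, "ay": 0, "az": 0}, {"tx": 0, "ty": 0, "tz": 0, "ax": 0, "ay": 0, "az": 0}, {"tx": 0, "ty": 0, "tz": 0, "ax": 0, "ay": 0, "az": 0}, {"tx": 0, "ty": 0, "tz": 0, "ax": 0, "ay": 0, "az": 0}, {"tx": 0, "ty": 0, "tz": 0, "ax": 0, "ay": 0, "az": 0}, {"tx": 0, "ty": 0, "tz": 0, "ax": 0, "ay": 0, "az": 0}, {"tx": 0, "ty": 0, "tz": 0, "ax": 0, "ay": 0, "az": 0}, {"tx": 0, "ty": 0, "tz": 0, "ax": 0, "ay": 0, "az": 0}]}}

```text
t: 25.4
tool_pos: [0.5147, 0.3421, 0.1677]
tcp_rot: [0.067, 0.998, 0.0, 0.001]
wrist_force: [0.6, -0.2, -3.0]
gripper_width: 0.146
gripper_force: 30.0
```

```bash
python3 go.py 0.515 0.342 0.188
python3 - <<'E'
from h import *
c=capture('scene');d=capture('top'); P=cloud(c)
a=cv2.resize(c['img'][100:190,200:320],(800,600),interpolation=cv2.INTER_CUBIC)
cv2.imwrite('pics/end.png',a[:,:,::-1])
x,y,z=P[...,0],P[...,1],P[...,2]
m=(abs(x-.49)<.045)&(abs(y-.187)<.045)&(z>.075)&(z<.18); p=P[m]; ce=p.mean(0); v=np.linalg.svd(p-ce)[2][0]; print('lamp',ce.round(4),(v*np.sign(v[2])).round(3))
m=(x>.44)&(x<.59)&(y>.27)&(y<.42)&(z>.085)&(z<.14); p=P[m]; e=cv2.minEnclosingCircle(p[:,:2].astype(np.float32)*1000); print('dish',e,np.percentile(p[:,2],[5,50,95]).round(3))
E
```

```text
grasp [0.5147 0.3421 0.1865] d [ 0.0003 -0.0001  0.0015] shares [-0.001 -0.    -0.005] rows>= 1.0
[[-0.991, 0.134, 0.002], [0.134, 0.991, 0.001], [-0.002, 0.001, -1.0]] [ 0.53  0.48  1.36 -0.    1.3  -0.91]
worldup 10mm = [-0.0001  0.     -0.0333]
lamp [0.4856 0.1841 0.1271] [0.017 0.02  1.   ]
dish ((513.9658203125, 342.95281982421875), 58.70505905151367) [0.108 0.117 0.132]
```

View pics/end.png

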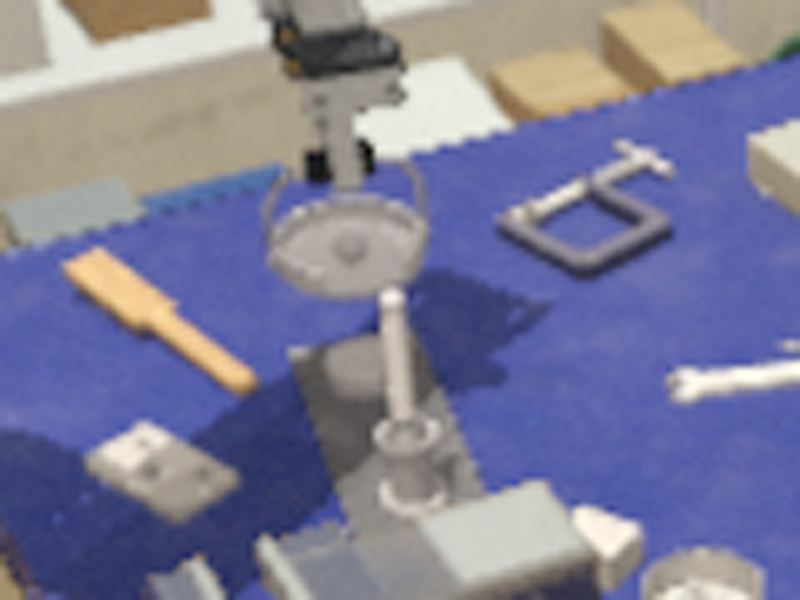

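The dish is held level with the ball in its middle at (350,245). The wall gap faces the lamp, around (365,290), and the lamp stands upright in the cup at (395,360). I'll hand it in.

```bash
python3 -c "
from h import *
print(job_done())"
```

```text
the job is handed in; nothing more can be done
None
```

I handed the job in at about 25 s of the 64 s. The lamp stands let go in the cup, and the dish is held level above its rest with the ball in its middle and the gap facing the lamp; the hand-in gave no verdict, so this rests on the last camera picture and readings.

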